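Free and lift off the latched port cap of a junction box

TASK

Knock the raised latch pin of the junction box fully home with the mallet (never with the gripper itself) and put the mallet back down on the bench. Then loosen the round cap beside the pin: it comes free after about a sixth of a turn, but some of these ports are reverse-handed, so if it will not turn one way try the other. Lift the cap well clear of the box and finish holding it there, still and upright; leave the tape roll, the screwdriver and the screw tray where they are.

Things in the scene. Friction and masses are not known exactly. Their poses are not given: they have to be found in the camera images.
- box: Grey junction box fixed to the bench, 60 mm high, 150 mm along its x, y from -150 to +120 mm. Origin at bench level under the loose cap's axis, z up. On top: latched port with the loose cap at y = 0, latch pin at y = +72 mm, and at y = -95 mm a spare port with a like cap that is fixed and earless (leave it).
- port (a point): Centre of the latched port, on the box's top face. With the latch up the cap cannot turn. With it down the cap turns about 0.96 rad one way only to a stop, clockwise or not depending on the port (nothing outside shows which); the other way it stops within 0.25 rad. At the far stop it lifts straight up, clear of the port after 15 mm; elsewhere it is held down. It does not rise as it turns.
- cap: Black round cap, diameter 48 mm, top 40 mm above the box top, about 120 g; a low grey bar 34 x 6 x 3 mm along its x on top, and at its foot (4 to 10 mm above the box top) two ears either side of the latch tooth, reaching 35 mm out along +y. Origin on its axis, level with the box top when seated; z up. Locked, its axes lie along the box's within 0.1 rad.
- pin (a point): Upright steel latch pin, shaft 12 mm, head 18 mm across, on the box 72 mm from the cap's axis. This point: the centre of its top face, 36 mm above the box top when up, 24 mm when home. An arm at its foot (10 mm wide) runs to a tooth between the cap's ears; it sinks with the pin, then lies below the box top, clear of the ears.
- latch (a joint): Travel of the latch pin in m: 0 to 0.002 as it stands at first (up), 0.012 fully home; home means over 0.0105. It moves down against friction (about 9 N) and a weak spring (up to 2 N), and stays where it is left.
- mallet: Mallet standing by itself on its striking face: square white nylon head 44 x 44 mm, 80 mm tall; round wooden handle, diameter 22, length 125 mm, level along its -x, axis 40 mm above the lower face. Origin at the centre of the lower (striking) face; z up. About 300 g, mostly head. The head can be gripped from above near its top, across y (44 mm).
- tape_roll: Bystander: a roll of label stock, lying flat, diameter 70 mm, 24 mm high. Origin at the centre of its underside.
- driver: Bystander: a screwdriver lying along its x. Origin under it, at the bench.
- screw_tray: Bystander: a white open plastic tray, 60 x 90 x 25 mm. Origin at the centre of its underside.
- cap_grip (a point): Point on the cap's axis 27 mm above its origin, the height to grip its plain round side from above, at any yaw. Fingertips 15 mm above the box top are clear of the ears. A grip of 20 to 40 N is enough and slips round harmlessly at a stop.

How it is judged (in metres and radians):
On the way, in this order (a step that is already met when the one before it is completed fails the run):
1. the latch pin is fully home, with the mallet's head over it (value of joint latch above 0.0105 m and horizontal distance between mallet and pin below 0.05 m), for 0.1 s.
2. the mallet is put down on the bench and let go (height (world z) of mallet below 0.045 m and contact force between mallet and the fingers below 0.2 N and linear speed of mallet below 0.02 m/s and horizontal distance between mallet and port above 0.1 m), for 0.2 s.
3. the cap, still down on its port, is turned to where it is free (angle between the x axis of cap and the x axis of box, either way round above 0.7 rad and z of cap in the frame of port below 0.008 m and contact force between cap and the fingers above 1 N), for 0.1 s.
At the end, for the whole second after the job is handed in: The gripper holds the cap, still and upright (within 20 degrees), at least 50 mm above its seat and touching nothing else of the box; the latch pin is home (over 10.5 mm of its 12 mm); the mallet lies or stands at rest on the bench, let go (z of cap in the frame of port above 0.05 m and contact force between cap and the fingers above 1 N and contact force between cap and box below 0.1 N and angle between cap's own z axis and vertical below 0.35 rad and linear speed of cap below 0.03 m/s and value of joint latch above 0.0105 m and height (world z) of mallet below 0.045 m and linear speed of mallet below 0.02 m/s and contact force between mallet and the arm below 0.2 N and contact force between mallet and the fingers below 0.2 N); the arm keeps its last pose, push and grip.
It fails at once if the latch pin is pushed with the gripper or arm (contact force between any of the fingers, the arm and latch above 1 N).
It fails at once if a bystander is shifted by more than 30 mm (distance of any of tape_roll, driver, screw_tray from where it was at the start of the episode above 0.03 m).
It also fails if it takes over 61 s, if anything falls off the work surface, if the arm or the gripper's body presses on something with over 40 N, if the wrist force passes 120 N, or if a joint passes its speed limit or range.

ROBOT

A 7-joint arm with a two-finger parallel gripper is mounted at the origin on the work surface. World frame = base frame: x ahead of the robot, y to its left, z up, the work surface at z = 0. Lengths are in mm, angles in rad, forces in N, time in s.
With the tool pointing down it reaches from about 350 to 900 mm from the base axis. Payload 8.1 kg.
Tool frame: the origin (TCP) lies midway between the tips of the shut fingers; the grasp point (between the pads) lies 19 mm behind it (robot.grip_point_offset is the distance from the TCP to the grasp point, in mm); z points along the fingers, y is the direction in which the jaws open and shut (so a half turn about z gives the same grasp; the last joint's range is limited). The gripper opens to 85 mm and grips with 20 to 120 N. Pads are 22 mm wide; open, the fingers measure 114 mm over their backs; the gripper's body (76 mm by 85 mm) begins 54 mm behind the grasp point. The pads swing forward as they close: fully open they stand 13 mm farther back than shut.
Start: joints at [1.026, 0.434, 0.025, 1.573, -0.012, 1.134, -0.075], TCP at [267.209, -565.014, 231.323] pointing down, gripper open.
Joint ranges: [-2.62, 2.62], [-0.44, 2.09], [-1.27, 1.32], [0.08, 2.57], [-1.32, 4.46], [0.12, 2], [-2.74, 2.74]. Speed limits (rad/s): [2.22, 2.22, 3.01, 3.01, 3.14, 3.14, 3.14].

INTERFACE

Orientations are given as a rotation vector (axis times angle).
In Python, from workcell import readout, vision, job, robot gives the robot as it stands.
- The arm moves only by the tool jog_arm, never from a script. Its argument "steps" is one flat list of numbers, 5 for each row, row after row: the shift along the tool's x, y, z in m, then the turn about the tool's z in rad, then the finger opening in m, from 0 to 0.0854. In form: [x, y, z, twist, grip, x, y, z, twist, grip, ...]. A call has 1 to 8 rows; each row shifts and turns the pose as measured when the row begins, along the tool's axes as they then stand; what a row does not reach is not made up. A row lasts 1/12 s, in which the tool goes at most 41.7 mm and 7.16 degrees, less where a joint would pass 70% of its speed; a pose out of reach is approached as far as the arm can. A call is refused whole if a number of a shift passes 0.0417 or a number of a turn 0.125, either way. A call with a gripper value outside its range is refused whole. The fingers move at their own pace and stop on an object; the grip force is fixed at half the most. Time passes only in rows, so rows that do not move let the fingers close. It gives the time, the measured TCP pose, the force and the opening at its end, in the units of the state.
- readout.sense(): the state, without advancing time (a new reading comes with each control period).
- vision.grab_frame(name): name is "side" or "top"; returns a dict with "frame" (400x640x3 uint8, red, green, blue), "intrinsics" (3x3 intrinsics, pixels), "D" ([k1, k2, p1, p2, k3] as OpenCV has them; the pictures are not rectified), "extrinsics" (4x4, takes a point from camera to world coordinates). Camera axes: x right, y down, z forward; pixel columns grow to the right and rows downward; lengths in mm; the calibration is good to about 2 mm. A picture is of the moment at which its call begins. There is no depth.
- job.finish_job(): hands the job in, once; it reports no verdict.
The state is a dict: "time": time; "q": joint angles; "dq": joint speeds; "joint_torque": joint torques, N m; "ee_pos": TCP position; "tcp_rot": TCP orientation; "wrist_force": force on the tool from outside, world axes, zero at the start; "torque": the same for the moment, N m; "grip_width": opening from 0.0 (shut) to 1.0 (fully open).
Only numpy, scipy, OpenCV 4.12 (cv2) and the standard library are available. Lean on these libraries where they do the work, as an engineer would, in place of code of your own. Each camera call takes 0.05 s, during which the arm holds its last target.

## Working session

There is one attempt and no reset: what is moved stays moved. The work goes in short steps, Python scripts to look and compute and a tool call to move; the robot and the scene stay as the last step left them, time stands still between calls to the robot, and variables do not carry over. Pictures are saved under pics/ and viewed, and the job is handed in when it is done.

Besides the shell and the picture viewer there is one more tool, called after "Request:" as a command line: name --argument value ..., lists and objects as JSON in quotes. jog_arm: Moves the arm, as the interface text tells. Its arguments: {"type":"object","properties":{"steps":{"type":"array","items":{"type":"number"}}},"required":["steps"]}

```bash
ls; mkdir -p pics; python3 - <<'E'
from workcell import readout, vision, robot
import cv2
s=readout.sense();print(s)
for n in("side","top"):
    f=vision.grab_frame(n);cv2.imwrite(f"pics/{n}0.png",f["frame"][:,:,::-1]);print(n,f["intrinsics"],f["D"],f["extrinsics"])
print(robot.grip_point_offset)
E
```

```text
pics
{'time': 0.0, 'q': array([ 1.02641062,  0.4352163 ,  0.02495576,  1.57410772, -0.01159231,
        1.13398378, -0.07509914]), 'dq': array([ 0.00042665, -0.00042232,  0.00061962, -0.00170848, -0.00018784,
        0.00064476, -0.00085192]), 'joint_torque': array([-2.22147160e-04, -6.70483232e+01,  1.02489252e+00, -3.16218102e+01,
        1.55280624e-02,  1.25241245e-02, -6.85760739e-06]), 'ee_pos': array([ 266.96025887, -564.55691427,  230.52580685]), 'tcp_rot': array([-3.06381766e+00, -6.87921295e-01,  7.55841538e-04]), 'wrist_force': array([-0.31858867,  0.31008295, -0.97112978]), 'torque': array([ 0.01151009, -0.00646323, -0.04030928]), 'grip_width': 1.0039404565638061}
side [[453.79760704   0.         320.46180668]
 [  0.         453.79760704 198.39736749]
 [  0.           0.           1.        ]] [-0.02234556  0.          0.          0.          0.        ] [[-9.74865970e-01 -1.07716137e-01  1.95021985e-01  3.85550298e+02]
 [-2.22643115e-01  5.03027645e-01 -8.35100731e-01  1.07175203e+03]
 [-8.14762497e-03 -8.57531587e-01 -5.14366789e-01  6.88055040e+02]
 [ 0.00000000e+00  0.00000000e+00  0.00000000e+00  1.00000000e+00]]
top [[373.18494036   0.         325.67887736]
 [  0.         373.18494036 192.46350748]
 [  0.           0.           1.        ]] [-0.08724489  0.          0.          0.          0.        ] [[ 2.78848380e-02 -9.90223674e-01  1.36673009e-01  5.03894874e+02]
 [-9.99535095e-01 -2.59343747e-02  1.60312742e-02  4.74832999e+01]
 [-1.23300182e-02 -1.37056499e-01 -9.90486490e-01  9.64491603e+02]
 [ 0.00000000e+00  0.00000000e+00  0.00000000e+00  1.00000000e+00]]
18.700000000000003
```

View pics/side0.png

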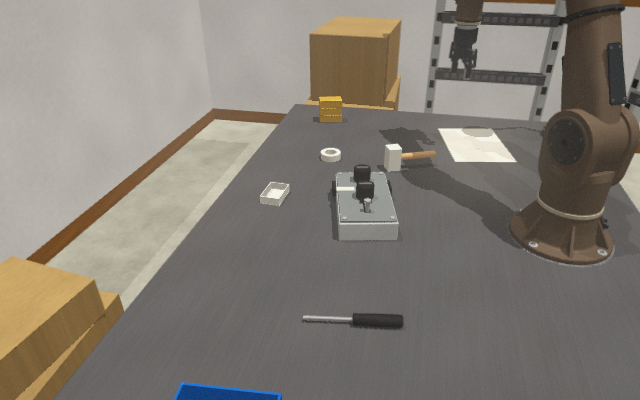

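View pics/top0.png

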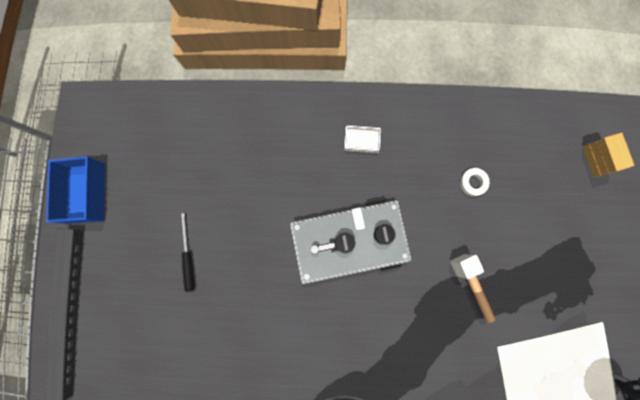

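```bash
python3 - <<'E'
import cv2
a=cv2.imread('pics/top0.png');b=cv2.imread('pics/side0.png')
c=cv2.resize(a[190:330,280:500],None,fx=3.6,fy=3.6,interpolation=cv2.INTER_CUBIC);cv2.imwrite('pics/tc.png',c)
c=cv2.resize(b[130:250,320:450],None,fx=5,fy=5,interpolation=cv2.INTER_CUBIC);cv2.imwrite('pics/sc.png',c)
E
```

```text
(no output)
```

View pics/tc.png

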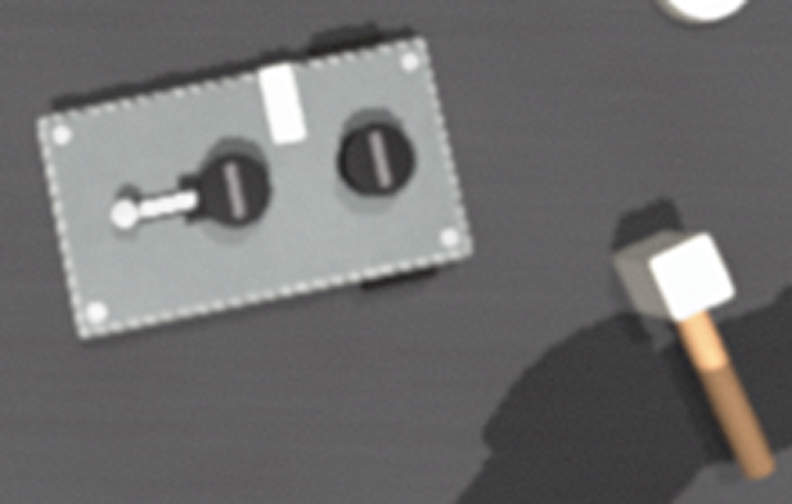

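View pics/sc.png

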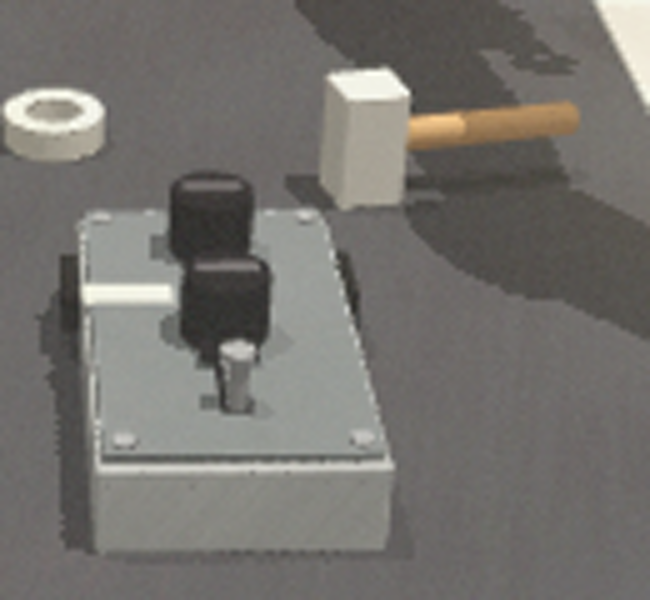

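```bash
cat > h.py <<'E'
import numpy as np,cv2
from scipy.optimize import least_squares
K={'side':(np.array([[453.79760704,0,320.46180668],[0,453.79760704,198.39736749],[0,0,1]]),np.array([-0.02234556,0,0,0,0]),np.array([[-9.74865970e-01,-1.07716137e-01,1.95021985e-01,3.85550298e+02],[-2.22643115e-01,5.03027645e-01,-8.35100731e-01,1.07175203e+03],[-8.14762497e-03,-8.57531587e-01,-5.14366789e-01,6.88055040e+02]])),
'top':(np.array([[373.18494036,0,325.67887736],[0,373.18494036,192.46350748],[0,0,1]]),np.array([-0.08724489,0,0,0,0]),np.array([[2.78848380e-02,-9.90223674e-01,1.36673009e-01,5.03894874e+02],[-9.99535095e-01,-2.59343747e-02,1.60312742e-02,4.74832999e+01],[-1.23300182e-02,-1.37056499e-01,-9.90486490e-01,9.64491603e+02]]))}
def w(n,uv,z):
    k,d,E=K[n];p=cv2.undistortPoints(np.array(uv,float).reshape(-1,1,2),k,d)[:,0]
    r=np.c_[p,np.ones(len(p))]@E[:,:3].T;o=E[:,3]
    return o+r*((np.broadcast_to(z,len(p))-o[2])/r[:,2])[:,None]
def proj(n,P):
    k,d,E=K[n];R=E[:,:3].T
    return cv2.projectPoints(np.array(P,float).reshape(-1,1,3),cv2.Rodrigues(R)[0],-R@E[:,3],k,d)[0][:,0]
def crop(n,xy,x0,y0,s): return np.array([x0,y0])+(np.array(xy,float)+.5)/s-.5
def fit(obs,x0):
    # obs: list (cam, local pts, uv); unknown x,y,yaw
    def T(p,L):
        L=np.array(L,float);c,s=np.cos(p[2]),np.sin(p[2]);return np.c_[p[0]+c*L[:,0]-s*L[:,1],p[1]+s*L[:,0]+c*L[:,1],L[:,2]]
    f=lambda p:np.concatenate([(proj(n,T(p,L))-uv).ravel() for n,L,uv in obs])
    r=least_squares(f,x0,x_scale=[10,10,.1],loss='soft_l1');return r.x,np.round(r.fun.reshape(-1,2),1)
E
python3 - <<'E'
from h import *
t=lambda xy:crop('top',xy,280,190,3.6); s=lambda xy:crop('side',xy,320,130,5)
BL=[[75,120,60],[75,-150,60],[-75,-150,60],[-75,120,60],[0,72,95],[0,0,103],[0,-95,103]]
tx=t([(38,120),(425,40),(470,252),(85,337),(125,214),(235,190),(379,159)])
sx=s([(97,458),(80,212),(322,210),(393,463),(239,347),(228,259),(216,178)])
for o in ([('top',BL,tx)],[('side',BL,sx)],[('top',BL,tx),('side',BL,sx)]):
    p,r=fit(o,[460,0,.2]);print(p,r.tolist())
    c,S=np.cos(p[2]),np.sin(p[2]);print('pin',p[0]-S*72,p[1]+c*72)
ML=[[22,22,80],[22,-22,80],[-22,-22,80],[-22,22,80]]
tm=t([(650,267),(708,235),(733,292),(678,321)])
# side view: looking along -y, +x is left
sm=s([(343,100),(326,75),(384,68),(410,95)])
MB=ML+[[22,22,0],[-22,22,0]]
sb=s([(343,100),(326,75),(384,68),(410,95),(341,208),(404,203)])
for o in ([('top',ML,tm)],[('side',MB,sb)],[('top',ML,tm),('side',MB,sb)]):
    p,r=fit(o,[430,-250,.4]);print(p,r.tolist())
print(w('top',t([(762,470),(700,316)]),40))
E
```

```text
[5.08159604e+02 1.39337838e+01 2.36399600e-01] [[-0.8, -0.5], [0.0, -1.3], [1.8, 0.5], [-1.5, 0.8], [0.0, -0.0], [0.1, 0.1], [0.5, 0.0]]
pin 491.2969237181197 83.93128394450191
[5.09338415e+02 1.73687443e+01 2.24831621e-01] [[-0.7, 0.2], [-0.4, -0.9], [1.4, -0.9], [0.6, -1.2], [0.1, 0.1], [-0.0, 1.2], [-0.5, 1.2]]
pin 493.28657490782894 87.55662383756123
[5.08839543e+02 1.45728990e+01 2.31104309e-01] [[-1.0, -1.1], [0.0, -1.3], [1.5, 0.6], [-2.0, 0.3], [-0.3, -0.5], [-0.2, -0.2], [0.2, -0.1], [0.0, -0.3], [-0.3, -1.3], [1.3, -1.4], [1.1, -1.9], [0.6, -0.4], [0.3, 0.7], [-0.4, 0.7]]
pin 492.3477546764262 84.65871011368185
[ 457.60404109 -288.05395815    0.46869387] [[-0.5, -1.1], [-0.4, -0.5], [1.0, 0.6], [0.1, 0.9]]
[ 4.60661490e+02 -2.82885998e+02  4.53110393e-01] [[0.7, 0.1], [-0.6, -0.5], [0.5, -0.4], [0.4, -0.4], [-0.5, 0.9], [-0.5, 0.4]]
[ 4.59260854e+02 -2.87363269e+02  4.46377514e-01] [[-0.7, -2.1], [-0.5, -1.1], [0.7, 0.2], [-0.4, 0.0], [1.3, -0.5], [-0.0, -1.0], [1.1, -0.9], [0.9, -0.9], [-0.0, 0.3], [0.0, -0.2]]
[[ 327.1687669  -350.84339515   40.        ]
 [ 430.26670418 -308.15689147   40.        ]]
```

Request:
jog_arm --steps '[0.034,-0.02,0,0,0.0854,0.034,-0.02,0,0,0.0854,0.034,-0.02,0,0,0.0854,0.034,-0.02,0,0,0.0854,0.034,-0.02,0,0,0.0854,0.034,-0.02,0,0,0.0854,0.034,-0.02,0,0,0.0854,0.03,-0.015,0,0,0.0854]'

```text
time: 0.77
ee_pos: [441.1, -308.2, 225.9]
tcp_rot: [-3.069, -0.659, 0.014]
wrist_force: [1.7, -1.1, -0.8]
grip_width: 1.001
```

```bash
cat >> h.py <<'E'
def rel(tx,ty,tz,yaw=None):
    from workcell import readout
    from scipy.spatial.transform import Rotation as Rn
    s=readout.sense();R=Rn.from_rotvec(s['tcp_rot']).as_matrix();d=R.T@(np.array([tx,ty,tz])-s['ee_pos'])
    th=np.arctan2(R[1,0],R[0,0])
    print('t',round(s['time'],2),'pos',s['ee_pos'].round(1),'yaw',round(th,3),'tilt',R[:,2].round(3),'local mm',d.round(1),'twist',None if yaw is None else round(th-yaw,3),'F',s['wrist_force'].round(1),'g',round(s['grip_width']*85.4,1),'q',s['q'].round(2))
E
python3 -c "
from h import *
rel(459.5,-287,40,.45)"
```

```text
t 0.77 pos [ 441.1 -308.2  225.9] yaw 0.423 tilt [-0.009  0.001 -1.   ] local mm [ 27.  -10.9 185.7] twist -0.027 F [ 1.7 -1.1 -0.8] g 85.5 q [ 0.58  0.31 -0.09  1.78  0.03  1.06 -0.67]
```

Request:
jog_arm --steps '[0.014,-0.005,0.025,-0.027,0.0854,0.012,-0.005,0.025,0,0.0854,0,0,0.025,0,0.0854,0,0,0.02,0,0.0854,0,0,0,0,0.0854]'

```text
time: 1.18
ee_pos: [468.7, -275.3, 128.5]
tcp_rot: [-3.052, -0.729, 0.003]
wrist_force: [-0.2, -0.5, 0.2]
grip_width: 1.002
```

```bash
python3 - <<'E'
from h import *
from workcell import vision
rel(459.5,-287,40,.45)
for n,x,y in(('top',420,220),('side',340,90)):
    f=vision.grab_frame(n)['frame'][:,:,::-1];cv2.imwrite(f'pics/{n}1.png',cv2.resize(f[y:y+110,x:x+130],None,fx=5,fy=5,interpolation=cv2.INTER_CUBIC))
E
```

```text
t 1.18 pos [ 468.7 -275.3  128.5] yaw 0.469 tilt [-0.003  0.003 -1.   ] local mm [-13.4   6.7  88.5] twist 0.019 F [-0.2 -0.5  0.2] g 85.6 q [ 0.52  0.42 -0.11  1.88  0.06  0.84 -0.73]
```

View pics/side1.png

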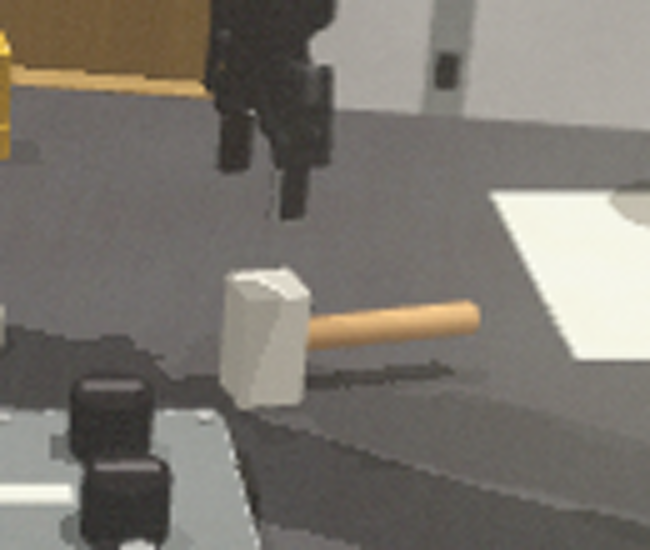

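View pics/top1.png

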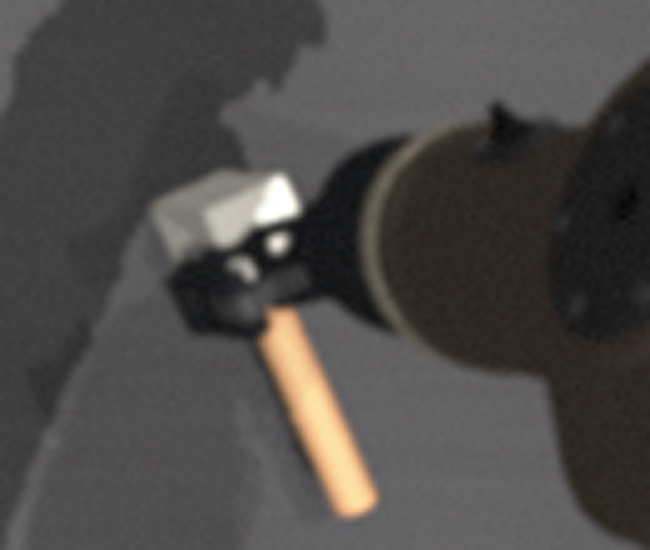

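Request:
jog_arm --steps '[-0.013,0.007,0.01,0.01,0.0854,0,0,0,0,0.0854,0,0,0.02,0,0.0854,0,0,0,0,0.0854,0,0,0,0,0.0854]'

```text
time: 1.7
ee_pos: [462.4, -295.4, 106.9]
tcp_rot: [3.056, 0.701, 0.011]
wrist_force: [-0.3, -0.5, 0.2]
grip_width: 1.003
```

```bash
python3 -c "
from h import *
rel(459.5,-287,40,.45)"
```

```text
t 1.7 pos [ 462.4 -295.4  106.9] yaw 0.451 tilt [ 0.008 -0.005 -1.   ] local mm [ 0.7 -9.3 66.8] twist 0.001 F [-0.3 -0.5  0.2] g 85.6 q [ 0.55  0.45 -0.1   1.9   0.06  0.78 -0.71]
```

Request:
jog_arm --steps '[0,-0.005,0,0,0.0854,0,0,0,0,0.0854,0,0,0.015,0,0.0854,0,0,0,0,0.0854,0,0,0,0,0.0854]'

```text
time: 2.12
ee_pos: [462.0, -292.2, 96.9]
tcp_rot: [3.052, 0.697, 0.019]
wrist_force: [0.1, 0.4, 0.8]
grip_width: 1.0
```

```bash
python3 -c "
from h import *
rel(459.5,-287,40,.45)"
```

```text
t 2.12 pos [ 462.  -292.2   96.9] yaw 0.449 tilt [ 0.014 -0.008 -1.   ] local mm [-0.5 -6.5 56.8] twist -0.001 F [0.1 0.4 0.8] g 85.4 q [ 0.54  0.46 -0.1   1.92  0.07  0.75 -0.72]
```

Request:
jog_arm --steps '[0,-0.008,0,0,0.0854,0,0,0.014,0,0.0854,0,0,0.014,0,0.0854,0,0,0.01,0,0.0854,0,0,0,0,0.0854,0,0,0,0,0.0854]'

```text
time: 2.62
ee_pos: [460.6, -283.4, 62.2]
tcp_rot: [3.049, 0.699, 0.026]
wrist_force: [-0.2, -0.3, 0.4]
grip_width: 1.002
```

```bash
python3 -c "
from h import *
rel(459.5,-287,40,.45)"
```

```text
t 2.62 pos [ 460.6 -283.4   62.2] yaw 0.451 tilt [ 0.019 -0.01  -1.   ] local mm [-2.8  2.4 22.2] twist 0.001 F [-0.2 -0.3  0.4] g 85.6 q [ 0.52  0.5  -0.1   1.97  0.08  0.66 -0.74]
```

Request:
jog_arm --steps '[-0.003,0.002,0.01,0,0.0854,0,0,0.01,0,0.0854,0,0,0,0,0.0854,0,0,0,0,0.0854]'

```text
time: 2.95
ee_pos: [459.7, -287.3, 41.9]
tcp_rot: [3.047, 0.698, 0.028]
wrist_force: [0.3, 0.4, 0.6]
grip_width: 1.003
```

```bash
python3 - <<'E'
from h import *
from workcell import vision
rel(459.5,-287,40,.45)
for n,x,y in(('top',420,220),('side',340,90)):
    f=vision.grab_frame(n)['frame'][:,:,::-1];cv2.imwrite(f'pics/{n}2.png',cv2.resize(f[y:y+110,x:x+130],None,fx=5,fy=5,interpolation=cv2.INTER_CUBIC))
E
```

```text
t 2.95 pos [ 459.7 -287.3   41.9] yaw 0.451 tilt [ 0.021 -0.011 -1.   ] local mm [-0.  -0.4  1.9] twist 0.001 F [0.3 0.4 0.6] g 85.7 q [ 0.53  0.53 -0.09  1.98  0.08  0.61 -0.74]
```

View pics/side2.png

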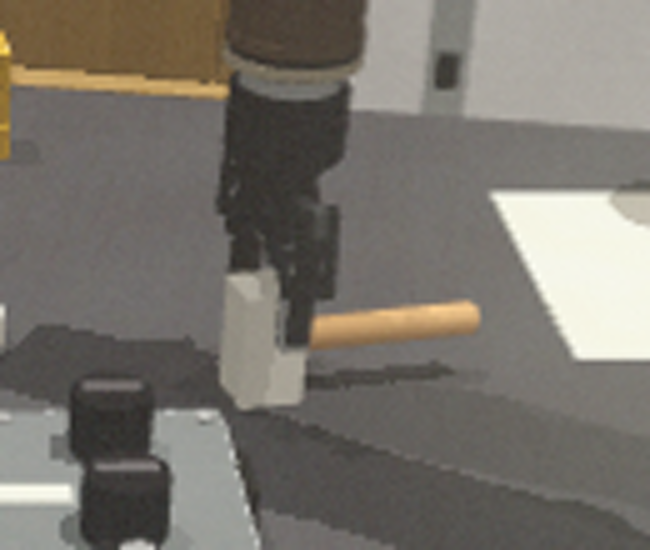

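```bash
python3 - <<'E'
from h import *
from workcell import readout
from scipy.spatial.transform import Rotation as Rn
s=readout.sense();R=Rn.from_rotvec(s['tcp_rot']).as_matrix()
P=[s['ee_pos']+R@np.array(l) for l in [(11,-43,-13),(-11,-43,-13),(11,-57,-13),(-11,-57,-13),(11,43,-13),(-11,43,-13)]]
print((proj('side',P)-[340,90])*5)
print((proj('top',P)-[420,220])*5)
c,S=np.cos(.45),np.sin(.45)
print((proj('side',[[459.5+c*a-S*b,-287+S*a+c*b,z] for a,b,z in[(22,22,80),(22,-22,80),(-22,-22,80),(-22,22,80),(22,22,0),(-22,22,0)]])-[340,90])*5)
E
```

```text
[[272.38203863 344.23905647]
 [304.95536509 341.04419999]
 [280.37505592 354.11777124]
 [313.18598645 350.86660605]
 [225.96231202 286.8862658 ]
 [257.14612692 284.00801492]]
[[150.51253307 245.11128597]
 [170.02961848 286.83295572]
 [124.7065581  257.39290252]
 [144.21165486 299.17394412]
 [307.15291751 169.90853917]
 [326.71359201 211.22812643]]
[[247.04519445 295.70244995]
 [223.34103744 268.06748953]
 [286.97458425 261.46447358]
 [312.15116926 288.77108842]
 [238.53249187 407.5769953 ]
 [301.90656362 400.18869813]]
```

View pics/top2.png

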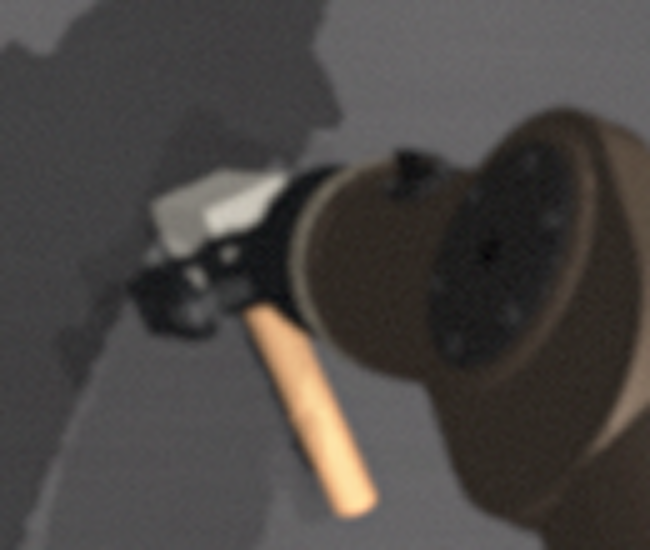

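Request:
jog_arm --steps '[0.001,0,0.003,0,0.03,0,0,0,0,0.03,0,0,0,0,0.03,0,0,0,0,0.03,0,0,0,0,0.03,0,0,0,0,0.03,0,0,0,0,0.03,0,0,0,0,0.03]'

```text
time: 3.72
ee_pos: [461.4, -286.9, 39.8]
tcp_rot: [3.047, 0.698, 0.03]
wrist_force: [-0.1, -0.5, -0.2]
grip_width: 0.508
```

```bash
python3 -c "
from h import *
rel(459.5,-287,40,.45)"
```

```text
t 3.72 pos [ 461.4 -286.9   39.8] yaw 0.451 tilt [ 0.022 -0.011 -1.   ] local mm [-1.7 -0.7 -0.3] twist 0.001 F [-0.1 -0.5 -0.2] g 43.4 q [ 0.53  0.53 -0.09  1.98  0.08  0.6  -0.74]
```

Request:
jog_arm --steps '[0,0,-0.02,0,0.03,0,0,-0.025,0,0.03,0,0,-0.025,0,0.03,0,0,-0.025,0,0.03,0,0,-0.02,0,0.03,0,0,-0.01,0,0.03,0,0,0,0,0.03,0,0,0,0,0.03]'

```text
time: 4.38
ee_pos: [455.4, -283.6, 167.1]
tcp_rot: [3.052, 0.7, 0.02]
wrist_force: [0.4, 0.2, -4.1]
grip_width: 0.506
```

```bash
python3 -c "
from h import *
rel(492.3,85,200,.23)"
```

```text
t 4.38 pos [ 455.4 -283.6  167.1] yaw 0.451 tilt [ 0.015 -0.007 -1.   ] local mm [ 194.2 -315.3  -34.9] twist 0.221 F [ 0.4  0.2 -4.1] g 43.3 q [ 0.54  0.35 -0.11  1.88  0.05  0.9  -0.71]
```

Request:
jog_arm --steps '[0.008,-0.013,-0.008,0,0.03,0.014,-0.022,-0.01,0,0.03,0.014,-0.022,-0.008,0,0.03,0.014,-0.022,-0.004,0,0.03,0.014,-0.022,0,0,0.03,0.014,-0.022,0,0,0.03,0.014,-0.022,0,0,0.03,0.014,-0.022,0,0,0.03]'

```text
time: 5.05
ee_pos: [472.3, -85.8, 186.8]
tcp_rot: [3.061, 0.681, -0.002]
wrist_force: [0.8, -0.3, -2.7]
grip_width: 0.507
```

```bash
python3 -c "
from h import *
rel(492.3,85,200,.23)"
```

```text
t 5.05 pos [472.3 -85.8 186.8] yaw 0.438 tilt [ 0.    -0.006 -1.   ] local mm [  90.5 -146.2  -14.2] twist 0.208 F [ 0.8 -0.3 -2.7] g 43.3 q [ 0.23  0.26 -0.2   1.96  0.07  0.92 -1.14]
```

Request:
jog_arm --steps '[0.013,-0.022,0,0,0.03,0.013,-0.022,0,0,0.03,0.013,-0.022,0,0,0.03,0.013,-0.02,0,0,0.03,0.008,-0.012,0,0,0.03,0.004,-0.005,0,0,0.03,0,0,0,0,0.03,0,0,0,0,0.03]'

```text
time: 5.72
ee_pos: [480.9, 46.7, 176.1]
tcp_rot: [3.062, 0.697, -0.025]
wrist_force: [-0.3, -0.5, -3.3]
grip_width: 0.506
```

```bash
python3 -c "
from h import *
rel(492.3,85,200,.23)"
```

```text
t 5.72 pos [480.9  46.7 176.1] yaw 0.447 tilt [-0.015 -0.004 -1.   ] local mm [ 26.5 -29.7 -24.3] twist 0.217 F [-0.3 -0.5 -3.3] g 43.2 q [ 0.01  0.29 -0.27  1.95  0.1   0.92 -1.43]
```

Request:
jog_arm --steps '[0.009,-0.01,0,0,0.03,0.009,-0.01,0,0,0.03,0.002,-0.003,0,0,0.03,0,0,0,0.05,0.03,0,0,0,0.06,0.03,0,0,0,0.06,0.03,0,0,0,0,0.03,0,0,0,0,0.03]'

```text
time: 6.38
ee_pos: [487.3, 63.8, 172.5]
tcp_rot: [3.108, 0.404, -0.035]
wrist_force: [-0.1, -0.7, -3.4]
grip_width: 0.509
```

```bash
python3 - <<'E'
from h import *
from workcell import vision
rel(492.3,85,160,.23)
for n,x,y in(('top',290,190),('side',300,90)):
    f=vision.grab_frame(n)['frame'][:,:,::-1];cv2.imwrite(f'pics/{n}3.png',cv2.resize(f[y:y+120,x:x+150],None,fx=5,fy=5,interpolation=cv2.INTER_CUBIC))
E
```

```text
t 6.38 pos [487.3  63.8 172.5] yaw 0.258 tilt [-0.021 -0.01  -1.   ] local mm [ 10.5 -19.3  12.2] twist 0.028 F [-0.1 -0.7 -3.4] g 43.5 q [-0.06  0.31 -0.23  1.93  0.09  0.93 -1.65]
```

View pics/side3.png

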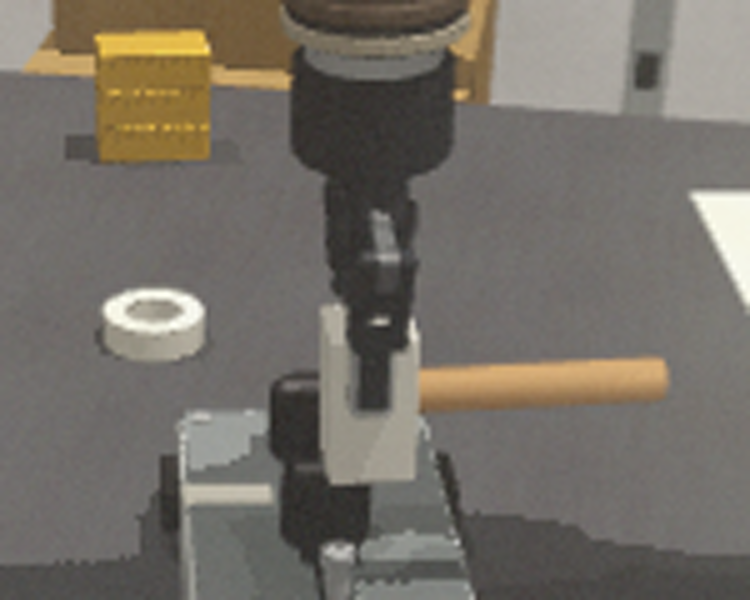

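View pics/top3.png

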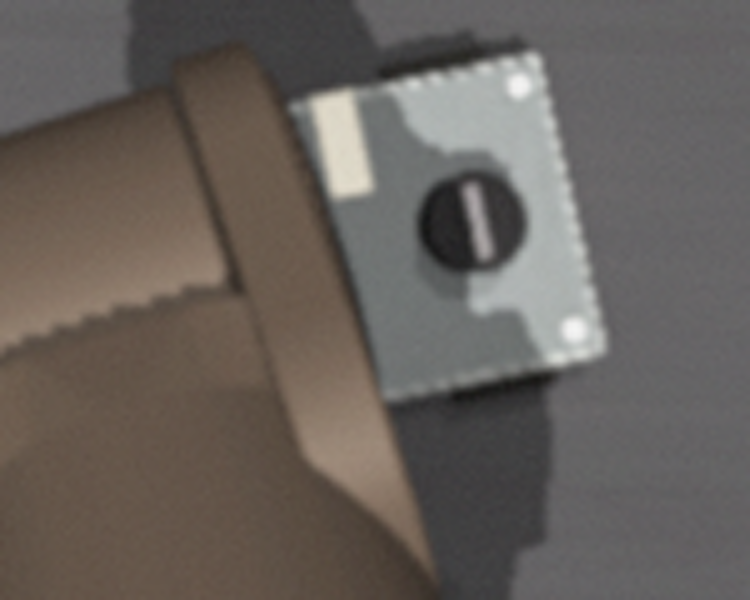

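Request:
jog_arm --steps '[0.008,-0.014,0,0.015,0.03,0.003,-0.007,0,0,0.03,0,0,0,0,0.03,0,0,0,0,0.03]'

```text
time: 6.82
ee_pos: [492.7, 85.9, 172.1]
tcp_rot: [3.11, 0.385, -0.036]
wrist_force: [0.4, -1.9, -3.3]
grip_width: 0.507
```

```bash
python3 - <<'E'
from h import *
from workcell import vision
rel(492.3,85,124,.23)
for n,x,y in(('side',300,90),):
    f=vision.grab_frame(n)['frame'][:,:,::-1];cv2.imwrite(f'pics/{n}4.png',cv2.resize(f[y:y+120,x:x+150],None,fx=5,fy=5,interpolation=cv2.INTER_CUBIC))
E
```

```text
t 6.82 pos [492.7  85.9 172.1] yaw 0.246 tilt [-0.022 -0.011 -1.   ] local mm [ 0.5  0.5 48.1] twist 0.016 F [ 0.4 -1.9 -3.3] g 43.3 q [-0.1   0.33 -0.24  1.91  0.1   0.94 -1.7 ]
```

View pics/side4.png

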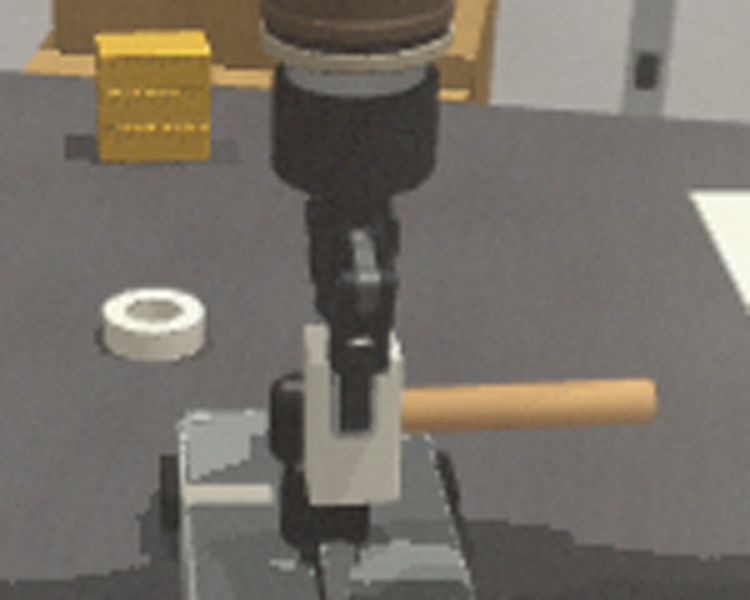

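Request:
jog_arm --steps '[0,0,0.01,0,0.03,0,0,0.01,0,0.03,0,0,0.008,0,0.03,0,0,0,0,0.03,0,0,0,0,0.03]'

```text
time: 7.28
ee_pos: [491.1, 83.2, 140.3]
tcp_rot: [3.108, 0.384, -0.038]
wrist_force: [0.5, 0.3, -2.9]
grip_width: 0.505
```

```bash
python3 - <<'E'
from h import *
rel(492.3,85,124,.23)
E
```

```text
t 7.28 pos [491.1  83.2 140.3] yaw 0.246 tilt [-0.023 -0.012 -1.   ] local mm [ 2.  -1.5 16.3] twist 0.016 F [ 0.5  0.3 -2.9] g 43.1 q [-0.1   0.36 -0.23  1.95  0.11  0.86 -1.72]
```

Request:
jog_arm --steps '[0,0,0.006,0,0.03,0,0,0.006,0,0.03,0,0,0.006,0,0.03,0,0,0.004,0,0.03]'

```text
time: 7.62
ee_pos: [492.9, 84.2, 121.7]
tcp_rot: [3.11, 0.384, -0.029]
wrist_force: [-15.7, -2.1, 72.8]
grip_width: 0.506
```

```bash
python3 - <<'E'
from h import *
rel(492.3,85,124,.23)
E
```

```text
t 7.62 pos [492.9  84.2 121.7] yaw 0.245 tilt [-0.018 -0.011 -1.   ] local mm [-0.4 -0.9 -2.3] twist 0.015 F [-15.7  -2.1  72.8] g 43.2 q [-0.1   0.39 -0.23  1.97  0.12  0.81 -1.73]
```

Request:
jog_arm --steps '[0,0,0,0,0.03,0,0,0,0,0.03,0,0,0,0,0.03]'

```text
time: 7.87
ee_pos: [494.4, 84.6, 124.1]
tcp_rot: [3.109, 0.384, -0.022]
wrist_force: [-0.2, -0.9, -2.7]
grip_width: 0.51
```

```bash
python3 - <<'E'
from h import *
from workcell import vision
rel(459.5,-287,165,.45)
for n,x,y in(('side',300,90),):
    f=vision.grab_frame(n)['frame'][:,:,::-1];cv2.imwrite(f'pics/{n}5.png',cv2.resize(f[y:y+120,x:x+150],None,fx=5,fy=5,interpolation=cv2.INTER_CUBIC))
E
```

```text
t 7.87 pos [494.4  84.6 124.1] yaw 0.246 tilt [-0.013 -0.01  -1.   ] local mm [-124.8  352.2  -36.6] twist -0.204 F [-0.2 -0.9 -2.7] g 43.6 q [-0.1   0.38 -0.23  1.97  0.12  0.82 -1.73]
```

View pics/side5.png

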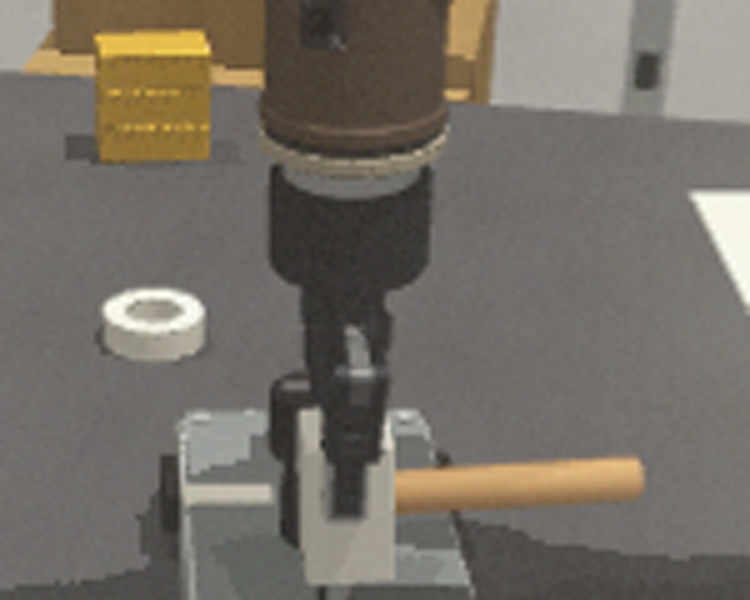

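Request:
jog_arm --steps '[0,0,-0.015,0,0.03,0,0,-0.02,0,0.03,0,0,-0.015,0,0.03,-0.005,0.012,-0.005,0,0.03,-0.009,0.025,0,0,0.03,-0.009,0.025,0,0,0.03,-0.009,0.025,0,0,0.03,-0.009,0.025,0,0,0.03]'

```text
time: 8.58
ee_pos: [481.3, -30.2, 178.1]
tcp_rot: [3.11, 0.404, -0.03]
wrist_force: [0.5, 0.1, -3.7]
grip_width: 0.507
```

```bash
python3 - <<'E'
from h import *
rel(459.5,-287,165,.45)
E
```

```text
t 8.58 pos [481.3 -30.2 178.1] yaw 0.259 tilt [-0.019 -0.007 -1.   ] local mm [-86.5 242.6  15.4] twist -0.191 F [ 0.5  0.1 -3.7] g 43.3 q [ 0.1   0.28 -0.19  1.95  0.07  0.93 -1.44]
```

Request:
jog_arm --steps '[-0.009,0.026,0,0,0.03,-0.009,0.026,0,0,0.03,-0.009,0.026,0,0,0.03,-0.009,0.026,0,0,0.03,-0.009,0.026,0,0,0.03,-0.009,0.024,0,0,0.03,-0.006,0.016,0,0,0.03,0,0,0,0,0.03]'

```text
time: 9.25
ee_pos: [461.2, -225.1, 174.8]
tcp_rot: [3.111, 0.394, -0.041]
wrist_force: [-0.1, -0.8, -4.2]
grip_width: 0.507
```

```bash
python3 - <<'E'
from h import *
rel(459.5,-287,41,.25)
from workcell import vision
for n,x,y in(('top',280,190),('side',300,90)):
    f=vision.grab_frame(n)['frame'][:,:,::-1];cv2.imwrite(f'pics/{n}6.png',cv2.resize(f[y:y+150,x:x+200],None,fx=4,fy=4,interpolation=cv2.INTER_CUBIC))
E
```

```text
t 9.25 pos [ 461.2 -225.1  174.8] yaw 0.252 tilt [-0.025 -0.009 -1.   ] local mm [-13.5  59.2 134.3] twist 0.002 F [-0.1 -0.8 -4.2] g 43.3 q [ 0.41  0.33 -0.1   1.89  0.06  0.94 -1.03]
```

View pics/side6.png

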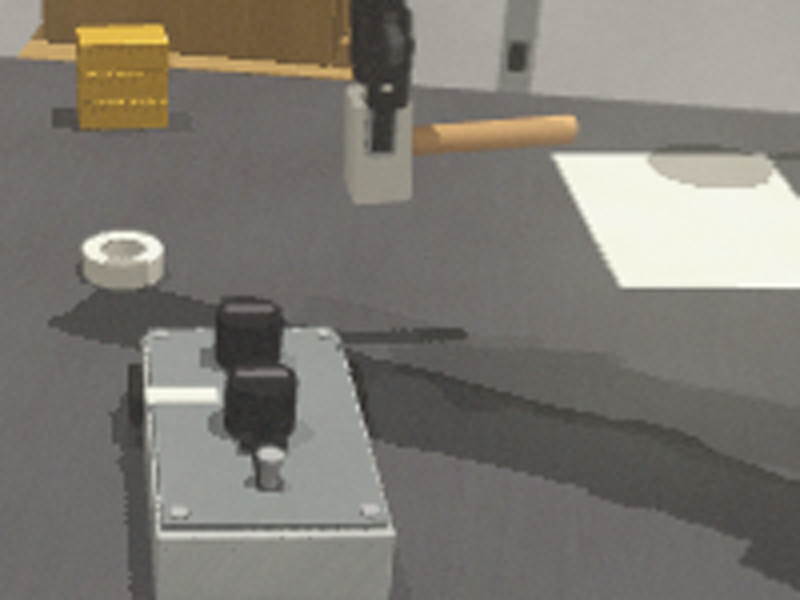

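View pics/top6.png

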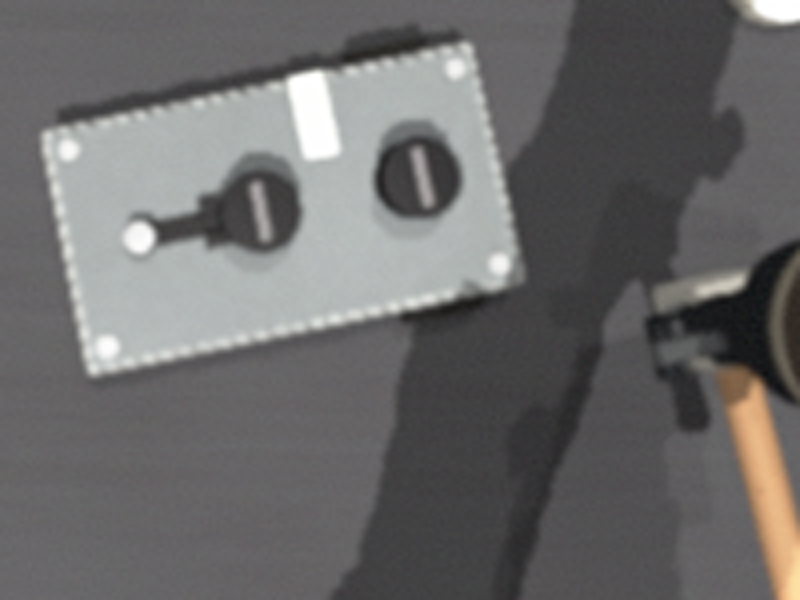

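Request:
jog_arm --steps '[-0.004,0.018,0.01,0,0.03,-0.003,0.018,0.02,0,0.03,0,0.005,0.022,0,0.03,0,0,0.022,0,0.03,0,0,0.015,0,0.03,0,0,0.005,0,0.03,0,0,0,0,0.03]'

```text
time: 9.93
ee_pos: [467.4, -254.8, 76.7]
tcp_rot: [-3.112, -0.419, 0.035]
wrist_force: [0.1, -0.9, -2.7]
grip_width: 0.509
```

```bash
python3 - <<'E'
from h import *
rel(459.5,-280,40,.25)
E
```

```text
t 9.93 pos [ 467.4 -254.8   76.7] yaw 0.268 tilt [-0.022 -0.002 -1.   ] local mm [-13.5  22.3  36.9] twist 0.018 F [ 0.1 -0.9 -2.7] g 43.5 q [ 0.45  0.48 -0.08  1.95  0.07  0.74 -0.98]
```

Request:
jog_arm --steps '[-0.003,0.005,0.012,0,0.03,0,0,0.01,0,0.03,0,0,0.005,0,0.03,0,0,0,0,0.03,0,0,0,0,0.03]'

```text
time: 10.35
ee_pos: [468.5, -256.6, 51.0]
tcp_rot: [-3.111, -0.428, 0.03]
wrist_force: [0.6, 0.4, -3.1]
grip_width: 0.505
```

```bash
python3 - <<'E'
from h import *
rel(459.5,-280,40,.25)
E
```

```text
t 10.35 pos [ 468.5 -256.6   51. ] yaw 0.273 tilt [-0.019 -0.001 -1.   ] local mm [-14.8  20.2  11.2] twist 0.023 F [ 0.6  0.4 -3.1] g 43.1 q [ 0.46  0.52 -0.08  1.96  0.08  0.68 -0.98]
```

Request:
jog_arm --steps '[0,0,0.006,0,0.03,0,0,0.004,0,0.03,0,0,0.002,0,0.03,0,0,0,0,0.03]'

```text
time: 10.68
ee_pos: [470.0, -256.4, 39.8]
tcp_rot: [3.112, 0.429, -0.025]
wrist_force: [0.3, 0.4, -2.4]
grip_width: 0.513
```

```bash
python3 - <<'E'
from h import *
rel(459.5,-280,40,.25)
E
```

```text
t 10.68 pos [ 470.  -256.4   39.8] yaw 0.274 tilt [-0.016 -0.002 -1.   ] local mm [-16.5  19.9   0. ] twist 0.024 F [ 0.3  0.4 -2.4] g 43.8 q [ 0.45  0.54 -0.08  1.97  0.08  0.65 -0.98]
```

Nearly touching (weight still carried); lower a hair and open.

Request:
jog_arm --steps '[0,0,0.003,0,0.03,0,0,0.001,0,0.03,0,0,0,0,0.03]'

```text
time: 10.93
ee_pos: [470.4, -256.6, 40.5]
tcp_rot: [3.111, 0.429, -0.022]
wrist_force: [-0.4, -0.7, -2.7]
grip_width: 0.512
```

```bash
python3 - <<'E'
from h import *
rel(459.5,-280,40,.25)
E
```

```text
t 10.93 pos [ 470.4 -256.6   40.5] yaw 0.274 tilt [-0.014 -0.004 -1.   ] local mm [-16.8  19.6   0.7] twist 0.024 F [-0.4 -0.7 -2.7] g 43.7 q [ 0.45  0.54 -0.08  1.97  0.08  0.65 -0.98]
```

Request:
jog_arm --steps '[0,0,0.002,0,0.03,0,0,0.001,0,0.0854,0,0,0,0,0.0854,0,0,0,0,0.0854,0,0,0,0,0.0854,0,0,0,0,0.0854,0,0,0,0,0.0854,0,0,0,0,0.0854]'

```text
time: 11.6
ee_pos: [471.8, -257.5, 38.4]
tcp_rot: [3.109, 0.428, -0.018]
wrist_force: [-0.2, 0.2, 0.0]
grip_width: 1.002
```

```bash
python3 - <<'E'
from h import *
rel(508.8,14.6,190,.23)
from workcell import vision
for n,x,y in(('top',280,190),('side',300,90)):
    f=vision.grab_frame(n)['frame'][:,:,::-1];cv2.imwrite(f'pics/{n}7.png',cv2.resize(f[y:y+150,x:x+200],None,fx=4,fy=4,interpolation=cv2.INTER_CUBIC))
E
```

```text
t 11.6 pos [ 471.8 -257.5   38.4] yaw 0.273 tilt [-0.011 -0.005 -1.   ] local mm [ 107.3 -251.7 -153.4] twist 0.043 F [-0.2  0.2  0. ] g 85.6 q [ 0.45  0.54 -0.08  1.97  0.08  0.64 -0.98]
```

View pics/side7.png

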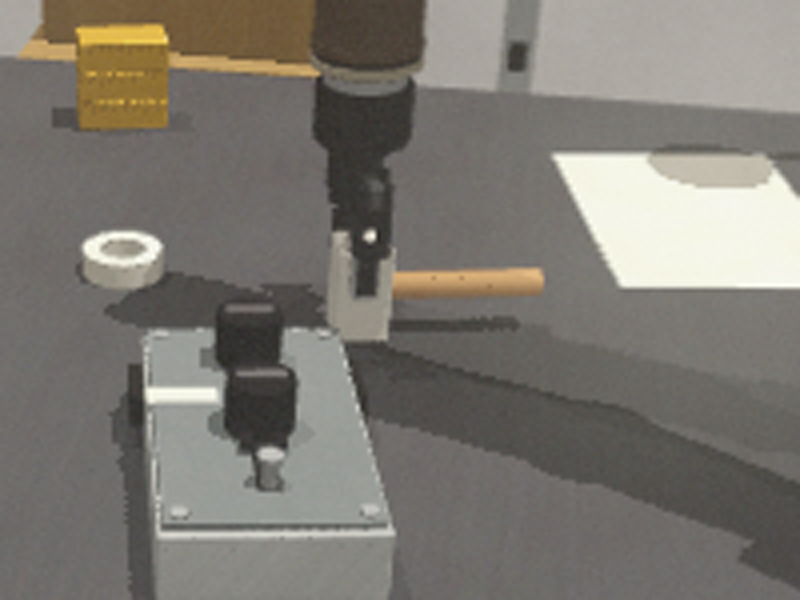

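Request:
jog_arm --steps '[0,0,-0.012,0,0.0854,0,0,-0.02,0,0.0854,0,0,-0.03,0,0.0854,0,0,-0.03,0,0.0854,0,0,-0.03,0,0.0854,0,0,-0.02,0,0.0854,0,0,0,0,0.0854,0,0,0,0,0.0854]'

```text
time: 12.37
ee_pos: [472.0, -256.0, 185.5]
tcp_rot: [3.111, 0.428, -0.024]
wrist_force: [0.7, 0.1, -0.5]
grip_width: 1.005
```

```bash
python3 - <<'E'
from h import *
rel(508.8,14.6,190,.23)
E
```

```text
t 12.37 pos [ 472.  -256.   185.5] yaw 0.274 tilt [-0.015 -0.003 -1.   ] local mm [ 108.5 -250.5   -5.9] twist 0.044 F [ 0.7  0.1 -0.5] g 85.8 q [ 0.46  0.35 -0.09  1.83  0.05  0.98 -0.95]
```

Move over the cap.

Request:
jog_arm --steps '[0.009,-0.02,0,0,0.0854,0.012,-0.029,0,0,0.0854,0.012,-0.029,0,0,0.0854,0.012,-0.029,0,0,0.0854,0.012,-0.029,0,0,0.0854,0.012,-0.029,0,0,0.0854,0.012,-0.029,0,0,0.0854,0.006,-0.015,0,0,0.0854]'

```text
time: 13.03
ee_pos: [496.0, -28.6, 176.0]
tcp_rot: [3.113, 0.409, -0.039]
wrist_force: [0.7, 0.4, -0.1]
grip_width: 1.0
```

Request:
jog_arm --steps '[0,0,0,-0.1,0.0854,0,0,0,-0.12,0.0854,0,0,0,-0.12,0.0854,0,0,0,-0.12,0.0854,0,0,0,-0.12,0.0854,0,0,0,-0.12,0.0854,0,0,0,-0.12,0.0854,0,0,0,-0.12,0.0854]'

```text
time: 13.7
ee_pos: [490.4, -19.7, 165.8]
tcp_rot: [-2.538, -1.813, 0.051]
wrist_force: [0.4, -0.1, -0.8]
grip_width: 1.001
```

```bash
python3 - <<'E'
from h import *
rel(508.8,14.6,190,1.8)
from workcell import vision
for n,x,y in(('top',280,190),('side',300,90)):
    f=vision.grab_frame(n)['frame'][:,:,::-1];cv2.imwrite(f'pics/{n}8.png',cv2.resize(f[y:y+150,x:x+200],None,fx=4,fy=4,interpolation=cv2.INTER_CUBIC))
E
```

```text
t 13.7 pos [490.4 -19.7 165.8] yaw 1.241 tilt [-0.04  -0.001 -0.999] local mm [ 38.    5.4 -25. ] twist -0.559 F [ 0.4 -0.1 -0.8] g 85.5 q [ 0.24  0.35 -0.4   1.92  0.16  0.95 -0.56]
```

View pics/side8.png

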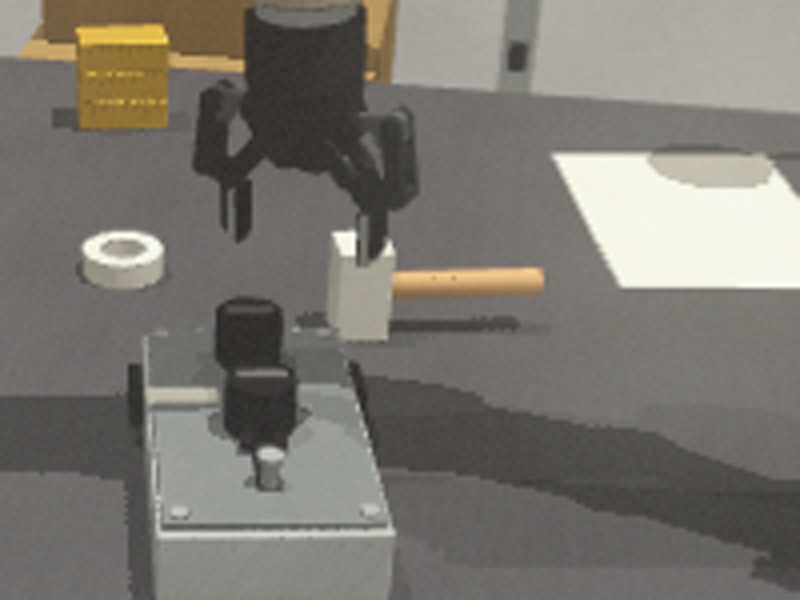

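View pics/top8.png

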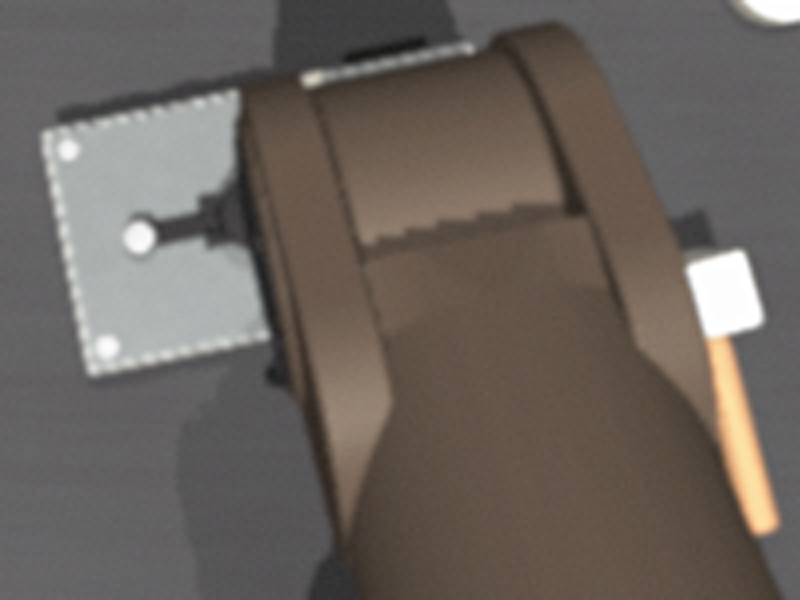

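Request:
jog_arm --steps '[0,0,-0.004,-0.1,0.0854,0,0,-0.004,-0.12,0.0854,0,0,-0.002,-0.12,0.0854,0,0,0,-0.1,0.0854,0,0,0,0,0.0854,0,0,0,0,0.0854]'

```text
time: 14.3
ee_pos: [488.3, -19.9, 171.8]
tcp_rot: [-2.09, -2.298, 0.048]
wrist_force: [0.9, -0.8, 0.5]
grip_width: 1.0
```

```bash
python3 - <<'E'
from h import *
rel(509,15.5,150,1.8)
E
```

```text
t 14.3 pos [488.3 -19.9 171.8] yaw 1.665 tilt [-0.047  0.001 -0.999] local mm [33.2 25.  20.8] twist -0.135 F [ 0.9 -0.8  0.5] g 85.4 q [ 0.32  0.35 -0.49  1.91  0.19  0.98 -0.17]
```

Request:
jog_arm --steps '[0.013,0.01,0,-0.06,0.0854,0.012,0.009,0,-0.05,0.0854,0.004,0.003,0,0,0.0854,0,0,0,0,0.0854,0,0,0,0,0.0854]'

```text
time: 14.72
ee_pos: [507.2, 15.1, 169.6]
tcp_rot: [-1.968, -2.399, 0.047]
wrist_force: [0.3, 0.0, -0.9]
grip_width: 1.003
```

```bash
python3 - <<'E'
from h import *
rel(509,15.5,150,1.8)
E
```

```text
t 14.72 pos [507.2  15.1 169.6] yaw 1.767 tilt [-0.049  0.001 -0.999] local mm [-0.2  2.8 19.5] twist -0.033 F [ 0.3  0.  -0.9] g 85.7 q [ 0.26  0.39 -0.51  1.86  0.21  0.99 -0.15]
```

Request:
jog_arm --steps '[0,0.003,0.014,0,0.0854,0,0.001,0.014,0,0.0854,0,0,0.01,0,0.0854,0,0,0,0,0.0854,0,0,0,0,0.0854]'

```text
time: 15.13
ee_pos: [509.4, 15.8, 130.5]
tcp_rot: [-1.975, -2.394, 0.047]
wrist_force: [-0.1, 0.9, 0.1]
grip_width: 1.002
```

```bash
python3 - <<'E'
from h import *
rel(509,15.5,71,1.8)
from workcell import vision
for n,x,y in(('side',310,110),):
    f=vision.grab_frame(n)['frame'][:,:,::-1];cv2.imwrite(f'pics/{n}9.png',cv2.resize(f[y:y+120,x:x+120],None,fx=5,fy=5,interpolation=cv2.INTER_CUBIC))
E
```

```text
t 15.13 pos [509.4  15.8 130.5] yaw 1.762 tilt [-0.048  0.001 -0.999] local mm [-0.8  2.4 59.4] twist -0.038 F [-0.1  0.9  0.1] g 85.5 q [ 0.24  0.44 -0.5   1.9   0.25  0.91 -0.19]
```

View pics/side9.png

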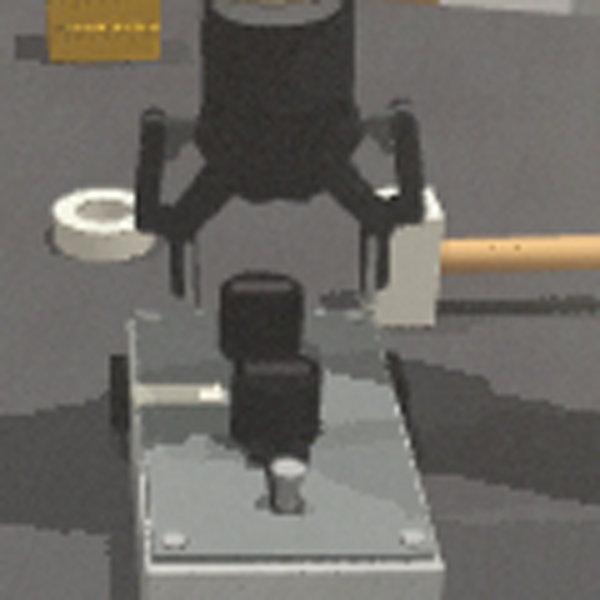

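Request:
jog_arm --steps '[0,0.001,0.012,-0.02,0.0854,0,0.001,0.014,0,0.0854,0,0,0.014,0,0.0854,0,0,0.008,0,0.0854,0,0,0,0,0.0854,0,0,0,0,0.0854]'

```text
time: 15.68
ee_pos: [510.8, 15.6, 81.6]
tcp_rot: [-1.95, -2.419, 0.042]
wrist_force: [0.1, -0.7, -0.1]
grip_width: 1.001
```

```bash
python3 - <<'E'
from h import *
rel(509,15.5,71,1.8)
E
```

```text
t 15.68 pos [510.8  15.6  81.6] yaw 1.785 tilt [-0.043  0.    -0.999] local mm [ 0.2 -1.3 10.7] twist -0.015 F [ 0.1 -0.7 -0.1] g 85.5 q [ 0.22  0.51 -0.48  1.95  0.3   0.8  -0.21]
```

Request:
jog_arm --steps '[0,-0.001,0.007,0,0.0854,0,0,0.002,0,0.0854,0,0,0,0,0.0854,0,0,0,0,0.0854]'

```text
time: 16.02
ee_pos: [510.3, 15.4, 73.2]
tcp_rot: [-1.951, -2.421, 0.04]
wrist_force: [0.7, 0.2, -0.6]
grip_width: 1.001
```

```bash
python3 - <<'E'
from h import *
rel(509,15.5,71,1.8)
from workcell import vision
for n,x,y in(('side',310,110),):
    f=vision.grab_frame(n)['frame'][:,:,::-1];cv2.imwrite(f'pics/{n}10.png',cv2.resize(f[y:y+120,x:x+120],None,fx=5,fy=5,interpolation=cv2.INTER_CUBIC))
E
```

```text
t 16.02 pos [510.3  15.4  73.2] yaw 1.785 tilt [-0.041  0.    -0.999] local mm [ 0.3 -1.2  2.3] twist -0.015 F [ 0.7  0.2 -0.6] g 85.5 q [ 0.22  0.52 -0.47  1.96  0.31  0.78 -0.22]
```

View pics/side10.png

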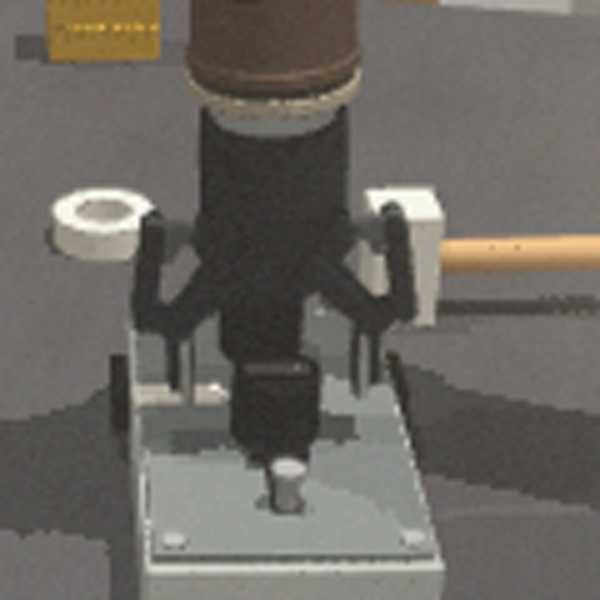

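Request:
jog_arm --steps '[0,-0.001,0.002,0,0.03,0,0,0,0,0.03,0,0,0,0,0.03,0,0,0,0,0.03,0,0,0,0,0.03,0,0,0,0,0.03,0,0,0,0,0.03,0,0,0,0,0.03]'

```text
time: 16.73
ee_pos: [509.7, 15.2, 72.6]
tcp_rot: [-1.952, -2.422, 0.038]
wrist_force: [-0.4, 0.1, -1.3]
grip_width: 0.538
```

```bash
python3 - <<'E'
from h import *
rel(509,15.5,71,1.8)
from workcell import readout
print(readout.sense()['torque'])
E
```

```text
t 16.73 pos [509.7  15.2  72.6] yaw 1.785 tilt [-0.039 -0.    -0.999] local mm [ 0.4 -0.6  1.6] twist -0.015 F [-0.4  0.1 -1.3] g 46.0 q [ 0.22  0.52 -0.47  1.96  0.31  0.78 -0.22]
[-0.05455291 -0.04764392 -0.03604346]
```

Request:
jog_arm --steps '[0,0,0,-0.05,0.03,0,0,0,-0.06,0.03,0,0,0,-0.06,0.03,0,0,0,-0.06,0.03]'

```text
time: 17.07
ee_pos: [509.7, 14.9, 72.5]
tcp_rot: [-1.656, -2.63, 0.033]
wrist_force: [2.1, -3.2, -2.7]
grip_width: 0.544
```

```bash
python3 - <<'E'
from h import *
rel(509.7,15.2,72,1.8)
from workcell import readout
print(readout.sense()['torque'])
E
```

```text
t 17.07 pos [509.7  14.9  72.5] yaw 2.017 tilt [-0.04  -0.    -0.999] local mm [0.3 0.2 0.5] twist 0.217 F [ 2.1 -3.2 -2.7] g 46.4 q [ 0.26  0.53 -0.53  1.96  0.35  0.79 -0.03]
[-1.59416492 -1.17396775 -1.5480996 ]
```

Request:
jog_arm --steps '[0,0,0,-0.06,0.03,0,0,0,-0.06,0.03]'

```text
time: 17.23
ee_pos: [509.3, 16.2, 72.7]
tcp_rot: [-1.492, -2.722, 0.026]
wrist_force: [-8.4, 8.6, 9.6]
grip_width: 0.545
```

```bash
python3 - <<'E'
from h import *
rel(509.7,15.2,72,1.8)
from workcell import readout
print(readout.sense()['torque'])
from workcell import vision
for n,x,y in(('side',310,140),):
    f=vision.grab_frame(n)['frame'][:,:,::-1];cv2.imwrite(f'pics/{n}11.png',cv2.resize(f[y:y+80,x:x+100],None,fx=7,fy=7,interpolation=cv2.INTER_CUBIC))
E
```

```text
t 17.23 pos [509.3  16.2  72.7] yaw 2.138 tilt [-0.041  0.003 -0.999] local mm [-1.1 -0.2  0.7] twist 0.338 F [-8.4  8.6  9.6] g 46.5 q [ 0.28  0.54 -0.56  1.95  0.37  0.8   0.08]
[ 1.67753531  1.46514192 -1.15599643]
```

View pics/side11.png

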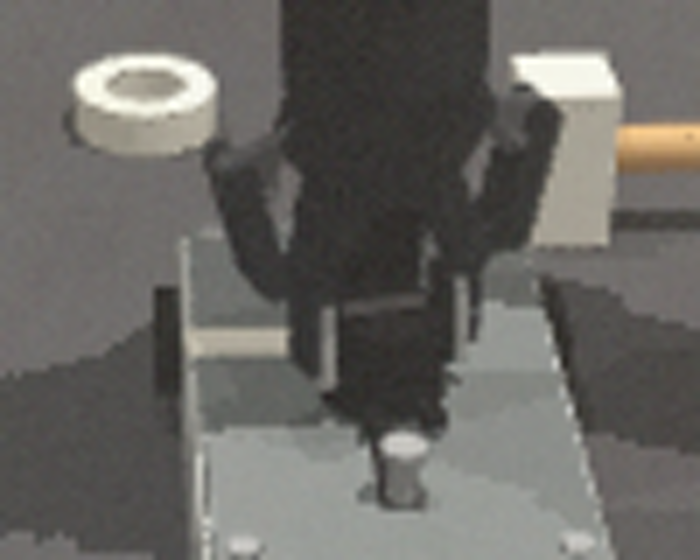

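Request:
jog_arm --steps '[0,0,0,0.04,0.03,-0.001,0,0,0.06,0.03,0,0,0,0.06,0.03,0,0,0,0.06,0.03,0,0,0,0.06,0.03,0,0,0,0.06,0.03,0,0,0,0.06,0.03]'

```text
time: 17.87
ee_pos: [509.6, 18.2, 72.9]
tcp_rot: [-2.015, -2.362, 0.033]
wrist_force: [-0.9, 1.0, 0.9]
grip_width: 0.543
```

```bash
python3 - <<'E'
from h import *
rel(509.7,15.2,72,1.8)
from workcell import readout
print(readout.sense()['torque'])
from workcell import vision
for n,x,y in(('side',310,140),):
    f=vision.grab_frame(n)['frame'][:,:,::-1];cv2.imwrite(f'pics/{n}12.png',cv2.resize(f[y:y+80,x:x+100],None,fx=7,fy=7,interpolation=cv2.INTER_CUBIC))
E
```

```text
t 17.87 pos [509.6  18.2  72.9] yaw 1.729 tilt [-0.041  0.007 -0.999] local mm [-3.  -0.3  0.9] twist -0.071 F [-0.9  1.   0.9] g 46.4 q [ 0.21  0.51 -0.46  1.96  0.29  0.78 -0.26]
[0.16699613 0.1044821  0.03756176]
```

View pics/side12.png

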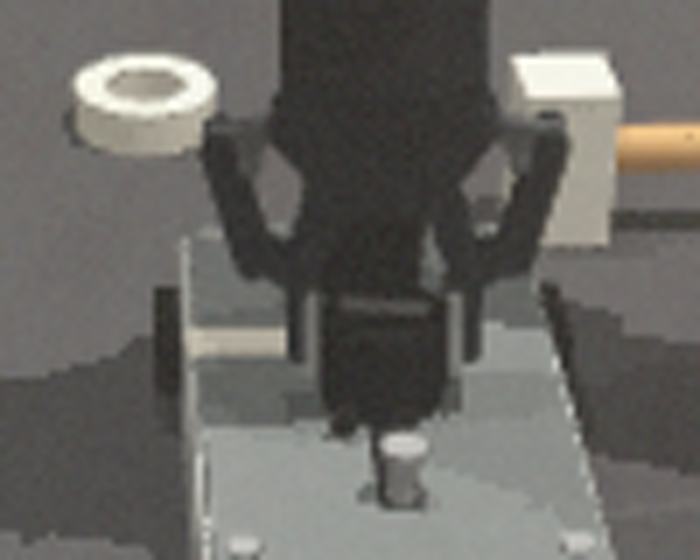

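Request:
jog_arm --steps '[-0.002,0,0,0.06,0.03,-0.001,0,0,0.07,0.03,0,0,0,0.07,0.03,0,0,0,0.07,0.03,0,0,0,0.07,0.03,0,0,0,0.06,0.03]'

```text
time: 18.42
ee_pos: [510.4, 16.7, 73.1]
tcp_rot: [-2.458, -1.905, 0.041]
wrist_force: [-1.1, 1.8, 0.7]
grip_width: 0.54
```

```bash
python3 - <<'E'
from h import *
rel(509.7,15.2,72,1.8)
from workcell import readout
print(readout.sense()['torque'])
E
```

```text
t 18.42 pos [510.4  16.7  73.1] yaw 1.319 tilt [-0.04   0.009 -0.999] local mm [-1.7 -0.2  1.1] twist -0.481 F [-1.1  1.8  0.7] g 46.1 q [ 0.13  0.5  -0.35  1.96  0.22  0.76 -0.6 ]
[ 0.2154999  -0.04138025  0.01889709]
```

Request:
jog_arm --steps '[-0.001,0,0,0.06,0.03,-0.001,0,0,0.06,0.03,0,0,0,0.06,0.03,0,0,0,0.06,0.03,0,0,0,0.06,0.03,0,0,0,0.06,0.03]'

```text
time: 18.92
ee_pos: [510.4, 16.6, 73.3]
tcp_rot: [-2.767, -1.427, 0.046]
wrist_force: [1.6, 0.7, -1.8]
grip_width: 0.544
```

```bash
python3 - <<'E'
from h import *
rel(509.7,15.2,72,1.8)
from workcell import readout
print(readout.sense()['torque'])
from workcell import vision
for n,x,y in(('side',310,140),):
    f=vision.grab_frame(n)['frame'][:,:,::-1];cv2.imwrite(f'pics/{n}13.png',cv2.resize(f[y:y+80,x:x+100],None,fx=7,fy=7,interpolation=cv2.INTER_CUBIC))
E
```

```text
t 18.92 pos [510.4  16.6  73.3] yaw 0.952 tilt [-0.039  0.011 -0.999] local mm [-1.5  0.2  1.3] twist -0.848 F [ 1.6  0.7 -1.8] g 46.5 q [ 0.07  0.48 -0.26  1.97  0.15  0.74 -0.9 ]
[ 0.25716022 -0.43088294 -0.00869383]
```

View pics/side13.png

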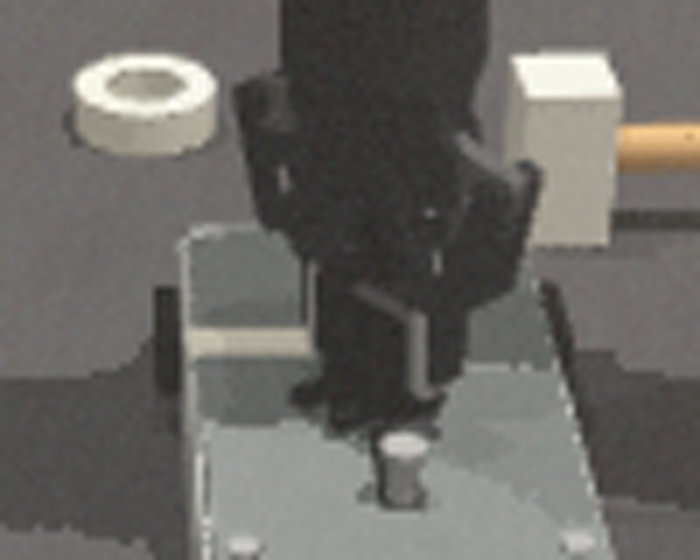

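Request:
jog_arm --steps '[-0.001,0,0,0.05,0.03,0,0,0,0.05,0.03,0,0,0,0.05,0.03]'

```text
time: 19.22
ee_pos: [511.6, 17.1, 73.3]
tcp_rot: [-2.867, -1.221, 0.044]
wrist_force: [0.8, -0.4, 1.3]
grip_width: 0.544
```

```bash
python3 - <<'E'
from h import *
rel(509.7,15.2,72,1.8)
from workcell import readout
print(readout.sense()['torque'])
E
```

```text
t 19.22 pos [511.6  17.1  73.3] yaw 0.805 tilt [-0.036  0.012 -0.999] local mm [-2.6 -0.   1.3] twist -0.995 F [ 0.8 -0.4  1.3] g 46.5 q [ 0.04  0.48 -0.22  1.97  0.12  0.73 -1.02]
[-0.1528214  -0.23345094  1.47846947]
```

Request:
jog_arm --steps '[-0.001,0,0,0.05,0.03,0,0,0,0.05,0.03,0,0,0,0.03,0.03,0,0,0,0,0.03]'

```text
time: 19.55
ee_pos: [512.5, 17.2, 73.2]
tcp_rot: [-2.937, -1.057, 0.043]
wrist_force: [-0.2, -1.6, 1.2]
grip_width: 0.543
```

```bash
python3 - <<'E'
from h import *
rel(509.7,15.2,72,1.8)
from workcell import readout
print(readout.sense()['torque'])
E
```

```text
t 19.55 pos [512.5  17.2  73.2] yaw 0.691 tilt [-0.033  0.009 -0.999] local mm [-3.4 -0.2  1.3] twist -1.109 F [-0.2 -1.6  1.2] g 46.3 q [ 0.01  0.48 -0.18  1.98  0.11  0.73 -1.12]
[-0.19089045 -0.11314479  1.57150124]
```

Slipping at the far stop. Lift straight up.

Request:
jog_arm --steps '[0,0,-0.005,0,0.03,0,0,-0.006,0,0.03,0,0,-0.006,0,0.03,0,0,-0.006,0,0.03]'

```text
time: 19.88
ee_pos: [510.4, 16.3, 93.3]
tcp_rot: [-2.932, -1.062, 0.054]
wrist_force: [-0.7, 0.7, -1.2]
grip_width: 0.537
```

```bash
python3 - <<'E'
from h import *
rel(509.7,15.2,72,1.8)
from workcell import vision
for n,x,y in(('side',310,120),):
    f=vision.grab_frame(n)['frame'][:,:,::-1];cv2.imwrite(f'pics/{n}14.png',cv2.resize(f[y:y+100,x:x+100],None,fx=6,fy=6,interpolation=cv2.INTER_CUBIC))
E
```

```text
t 19.88 pos [510.4  16.3  93.3] yaw 0.696 tilt [-0.04   0.009 -0.999] local mm [-0.7  1.1 21.3] twist -1.104 F [-0.7  0.7 -1.2] g 45.9 q [ 0.02  0.45 -0.19  1.96  0.1   0.78 -1.1 ]
```

View pics/side14.png

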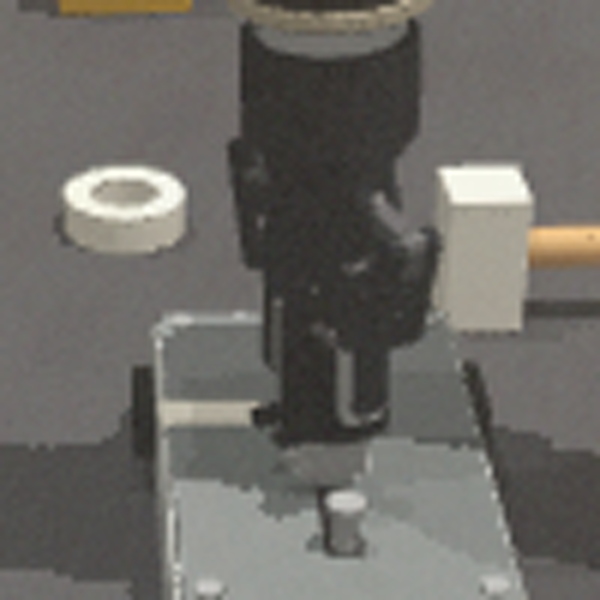

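The cap came up with the gripper (its foot at about row 440, the port ring visible below it). Lift further, to about 90 mm.

Request:
jog_arm --steps '[0,0,-0.01,0,0.03,0,0,-0.013,0,0.03,0,0,-0.015,0,0.03,0,0,-0.013,0,0.03,0,0,-0.008,0,0.03,0,0,-0.003,0,0.03,0,0,0,0,0.03,0,0,0,0,0.03]'

```text
time: 20.6
ee_pos: [513.3, 15.3, 162.5]
tcp_rot: [-2.933, -1.059, 0.047]
wrist_force: [-1.3, 0.3, -1.5]
grip_width: 0.539
```

Request:
jog_arm --steps '[0,0,0,0,0.03,0,0,0,0,0.03,0,0,0,0,0.03,0,0,0,0,0.03,0,0,0,0,0.03,0,0,0,0,0.03]'

```text
time: 21.1
ee_pos: [511.5, 15.2, 159.7]
tcp_rot: [-2.932, -1.059, 0.054]
wrist_force: [0.2, 0.3, -1.0]
grip_width: 0.541
```

```bash
python3 - <<'E'
from h import *
rel(509.7,15.2,72,1.8)
from workcell import vision,readout
print(readout.sense()['dq'].round(4))
for n,x,y in(('side',250,60),('top',280,190)):
    f=vision.grab_frame(n)['frame'][:,:,::-1];cv2.imwrite(f'pics/{n}full15.png',f);cv2.imwrite(f'pics/{n}15.png',cv2.resize(f[y:y+150,x:x+200],None,fx=4,fy=4,interpolation=cv2.INTER_CUBIC))
rel(509.7,15.2,72,1.8)
E
```

```text
t 21.1 pos [511.5  15.2 159.7] yaw 0.694 tilt [-0.041  0.011 -0.999] local mm [ 0.7  1.9 87.7] twist -1.106 F [ 0.2  0.3 -1. ] g 46.2 q [ 0.03  0.36 -0.2   1.89  0.07  0.94 -1.08]
[-0.0006  0.0058 -0.0009  0.0026  0.001  -0.0002 -0.001 ]
t 21.2 pos [511.6  15.2 159.8] yaw 0.694 tilt [-0.041  0.011 -0.999] local mm [ 0.7  1.9 87.8] twist -1.106 F [-0.3  0.6 -1.5] g 45.9 q [ 0.03  0.36 -0.2   1.89  0.07  0.94 -1.08]
```

View pics/side15.png

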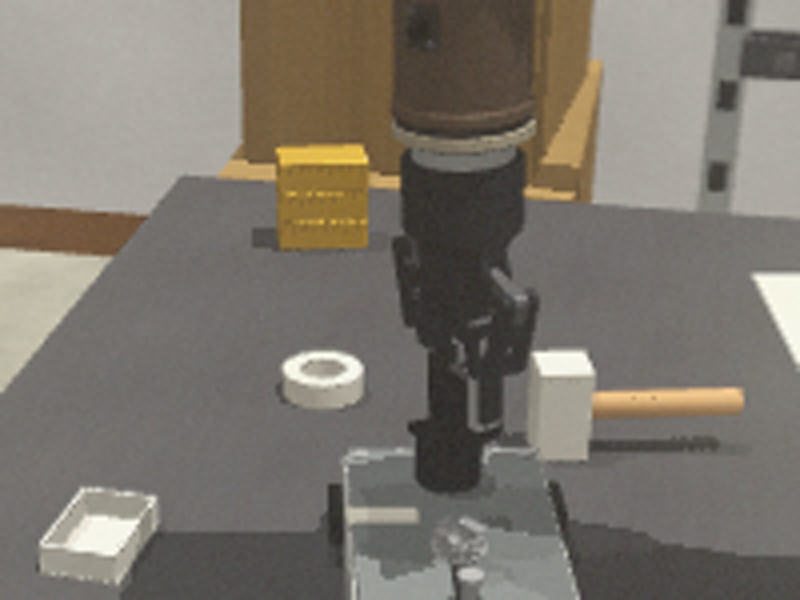

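View pics/topfull15.png

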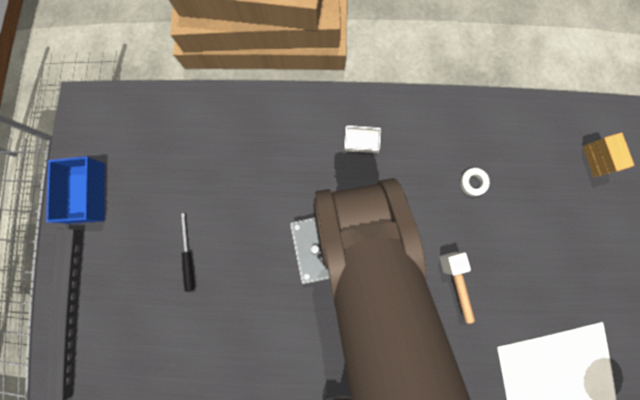

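```bash
python3 - <<'E'
from h import *
from workcell import job
print(job.finish_job())
rel(509.7,15.2,72,1.8)
E
```

```text
the job is handed in; nothing more can be done
None
the job is handed in; nothing more can be done
```

I knocked the latch pin home with the mallet, freed the cap and handed the job in at about 21 s with the cap held clear of the box. The hand-in returned no verdict.

- **Pin:** I pressed it down with the mallet head. The wrist force rose to about 73 N at the end stop, and the top picture then showed the latch arm sunk into its slot.
- **Mallet:** It is standing on the bench near (470, -257) mm, let go.
- **Cap:** Turning it anticlockwise (seen from above) met a stop after about 0.2 rad, so this port is reverse-handed. Clockwise it turned freely to the far stop, where the grip slipped at about 1.5 N m. It then lifted straight up.
- **Last checks:** The gripper holds the cap about 87 mm above its seat, tilted about 0.04 rad and with joint speeds near zero. The tape roll, screwdriver and screw tray look unmoved.
- **One disagreement:** The finger opening read about 46 mm on the 48 mm cap. The cap still came up with the gripper and stayed held in the pictures.

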